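# Move the stamps to their rack in reverse order

### The arm

A 6-joint arm with a two-finger parallel gripper is mounted at the origin on a cart in front of the work surface, level with it; the furniture and walls round the work are solid. World frame = base frame: x ahead of the robot, y to its left, z up, the work surface at z = 0. Lengths are in m, angles in rad, forces in N, time in s.
With the tool pointing down it reaches from about 0.35 to 0.95 m from the base axis. Payload 17.4 kg.
Tool frame: the origin (TCP) lies midway between the tips of the shut fingers; the grasp point (between the pads) lies 19 mm behind it; z points along the fingers, y is the line along which they close (so a half turn about z gives the same grasp; the last joint's range is limited). The gripper opens to 93 mm and grips with 3 to 60 N. Pads are 15 mm wide; open, the fingers measure 128 mm over their backs; the gripper's body (75 mm by 188 mm) begins 65 mm behind the grasp point.
Start: joints at [-1.212, 0.116, 1.442, -0, 1.584, -0.038], TCP at [0.261, -0.623, 0.219] pointing down, gripper open.
Joint ranges: [-2.83, 2.83], [-0.83, 2.19], [0.07, 2.5], [-1.14, 4.28], [0.01, 3], [-2.97, 2.97]. Speed limits (rad/s): [1.89, 1.89, 2.22, 3.14, 3.14, 3.14].

### API

Orientations are given as a 3x3 rotation matrix whose columns are the frame's x, y, z axes.
In Python, from bench import arm gives the robot as it stands.
- The arm moves only by the tool inch_along, called in YAML: its name, and indented under it one key for each argument. Schema: {"type":"object","properties":{"steps":{"type":"array","items":{"type":"array","items":{"type":"number"},"minItems":6,"maxItems":6},"minItems":1,"maxItems":10},"finger_gap":{"type":"number"},"only":{"type":"string"},"quiet":{"type":"boolean"},"lines":{"type":"string"}},"required":["steps"],"additionalProperties":false}. steps is a list of rows, 1 to 10 of them, each of 6 numbers: dx, dy, dz in shares of the most that a row can go, 1 being 62.5 mm, then a rotation vector rx, ry, rz in units of 0.05 rad; each row shifts and turns the commanded pose from where the row before left it, along the tool's axes as they then stand; what a row does not reach is not made up. A row lasts 1/8 s, in which the tool goes at most 0.0625 m and 0.188 rad, less where a joint would pass 70% of its speed; a pose out of reach is approached as far as the arm can. finger_gap is the opening from 0.0 (shut) to 1.0 (fully open), set as the call begins (left out keeps the last). The fingers move at their own pace and stop on an object; the grip force is fixed at half the most. Time passes only in rows, so rows that do not move let the fingers close. The tool returns the time, the measured TCP pose, the force, the opening and the grip force at its end. only (a regular expression) keeps the lines of the reply that match it, lines (a string "A,B") keeps lines A to B, and quiet returns only ok. Input that does not fit is refused with a message, and nothing moves.
- arm.read_state(): the state, without advancing time (a new reading comes with each control period).
- arm.capture(name): name is "side" or "top"; returns a dict with "pixels" (420x560x3 uint8, blue, green, red), "mtx" (3x3 intrinsics, pixels), "R" (3x3) and "t" (3): a world point X has camera coordinates R X + t. Camera axes: x right, y down, z forward; pixel columns grow to the right and rows downward; lengths in m; the calibration is good to about 2 mm. A picture is of the moment at which its call begins. There is no depth.
- arm.finish_job(): hands the job in; it is judged then, once.
The state is a dict: "time_s": time; "q": joint angles; "qd": joint speeds; "tau": joint torques, N m; "eef_pos": TCP position; "orientation": TCP orientation; "contact_force": force on the tool from outside, world axes, zero at the start; "ft_torque": the same for the moment, N m; "opening": opening from 0.0 (shut) to 1.0 (fully open); "gripper_force": force on a finger pad.
Only numpy, scipy, OpenCV 4.12 (cv2) and the standard library are available. Lean on these libraries where they do the work, as an engineer would, in place of code of your own. Each camera call takes 0.05 s, during which the arm holds its last target. There are 200 camera calls.

### The job

The washed stamps stand in a row on the metal drying rack. Put all four into the empty wooden stamp rack in reverse order - the stamp that is now leftmost (as the robot sees it) goes into the rightmost compartment, and so on - one in each compartment, standing upright and flat on its floor, and do not tip any stamp over on the way.

Things in the scene. Friction and masses are not known exactly. Their poses are not given: they have to be found in the camera images.
- round_stamp: loose biscuit stamp, 0.08 to 0.17 kg, with a round steel head 46 mm across and 20 mm high. 79 mm tall; the round wooden handle on the middle of the head, 24 to 30 mm across from 50 to 70 mm above the underside, is gripped from above; nothing above 25 mm is wider. Origin: centre of the underside, z up the handle.
- square_stamp: loose biscuit stamp, 0.08 to 0.17 kg, with a square steel head 40 x 40 mm, 18 mm high. 79 mm tall; the round wooden handle on the middle of the head, 24 to 30 mm across from 50 to 70 mm above the underside, is gripped from above; nothing above 25 mm is wider. Origin: centre of the underside, z up the handle.
- clover_stamp: loose biscuit stamp, 0.08 to 0.17 kg, with a three-lobed steel head (lobes of radius 12 mm, 13 mm off the axis), 20 mm high. 79 mm tall; the round wooden handle on the middle of the head, 24 to 30 mm across from 50 to 70 mm above the underside, is gripped from above; nothing above 25 mm is wider. Origin: centre of the underside, z up the handle.
- date_stamp: loose all-wooden date stamp, 0.05 to 0.12 kg, with an oblong base 28 mm (its x) by 45 mm (its y), 17 mm high. 79 mm tall; the round wooden handle on the middle of the head, 24 to 30 mm across from 50 to 70 mm above the underside, is gripped from above; nothing above 25 mm is wider. Origin: centre of the underside, z up the handle.
- mat_a: one of four alike fixed square black rubber mats, 62 x 62 mm, floor 3 mm thick with a 5 mm rim, on the drying rack: the one on which the round stamp stands at the start (it shows that stamp's place in the row and stays there). Origin: centre of its underside; the stamp stands 3 mm above it.
- mat_b: one of four alike fixed square black rubber mats, 62 x 62 mm, floor 3 mm thick with a 5 mm rim, on the drying rack: the one on which the square stamp stands at the start (it shows that stamp's place in the row and stays there). Origin: centre of its underside; the stamp stands 3 mm above it.
- mat_c: one of four alike fixed square black rubber mats, 62 x 62 mm, floor 3 mm thick with a 5 mm rim, on the drying rack: the one on which the clover stamp stands at the start (it shows that stamp's place in the row and stays there). Origin: centre of its underside; the stamp stands 3 mm above it.
- mat_d: one of four alike fixed square black rubber mats, 62 x 62 mm, floor 3 mm thick with a 5 mm rim, on the drying rack: the one on which the date stamp stands at the start (it shows that stamp's place in the row and stays there). Origin: centre of its underside; the stamp stands 3 mm above it.
- drying_rack: fixed low metal rack, 84 mm (x) by 300 mm (y), on feet, rim 26 mm high at the ends. Origin: centre of its underside on the worktop; y runs along the row to the left as the robot sees it. The four mats lie on its plate, 10 mm up, at y = +108, +36, -36 and -108 mm; stamps therefore stand 13 mm above the worktop.
- stamp_rack: fixed open-topped wooden rack, 84 mm (x) by 300 mm (y), empty at the start, walls 6 mm thick, outer walls 20 mm high and dividers 16 mm. Origin: centre of its underside on the worktop; y runs along the row to the robot's left. Four compartments, each 72 mm (x) by 66 mm (y) inside, centred at y = +108, +36, -36 and -108 mm, x = 0; their floor is 10 mm above the worktop.

How it is judged:
By the outcome, as a careful person would: the job done as asked, in the order asked, and still so for the second after the job is handed in, with the robot touching nothing.
It also fails if it takes over 112 s, if anything falls off the work surface, if the arm or the gripper's body presses on something with over 40 N, if the wrist force passes 120 N, or if a joint passes its speed limit or range.

## Working session

There is one attempt and no reset: what is moved stays moved. The work goes in short steps, Python scripts to look and compute and a tool call to move; the robot and the scene stay as the last step left them, time stands still between calls to the robot, and variables do not carry over. Pictures are saved under pics/ and viewed, at most 14 in all, crops included, and the job is handed in when it is done.

```bash
ls; mkdir -p pics
```

Run:
```python
from bench import arm
import cv2,numpy as np,pickle
for n in("top","side"):
    c=arm.capture(n);cv2.imwrite(f"pics/{n}0.png",c["pixels"]);pickle.dump(c,open(n+"0.pkl","wb"))
    print(n,-c["R"].T@c["t"],c["R"].round(3).tolist(),c["mtx"].round(1).tolist())
s=arm.read_state();print(s["time_s"],s["eef_pos"],s["orientation"],s["opening"])
```

```text
bench.py
pics
top [ 0.45470966 -0.01711345  0.89818866] [[0.022, -1.0, -0.022], [-0.997, -0.02, -0.068], [0.068, 0.023, -0.997]] [[386.9, 0.0, 285.1], [0.0, 386.9, 205.6], [0.0, 0.0, 1.0]]
side [0.04155367 0.86461669 0.58216838] [[-0.873, -0.488, -0.0], [-0.226, 0.406, -0.885], [0.432, -0.773, -0.465]] [[474.8, 0.0, 281.8], [0.0, 474.8, 206.0], [0.0, 0.0, 1.0]]
0.1 [ 0.26077704 -0.62239343  0.21799163] [[ 9.22289609e-01  3.86499305e-01 -4.04530899e-04]
 [ 3.86499517e-01 -9.22289135e-01  9.35316651e-04]
 [-1.15952175e-05 -1.01898383e-03 -9.99999481e-01]] 1.0025550585369165
```

View pics/top0.png

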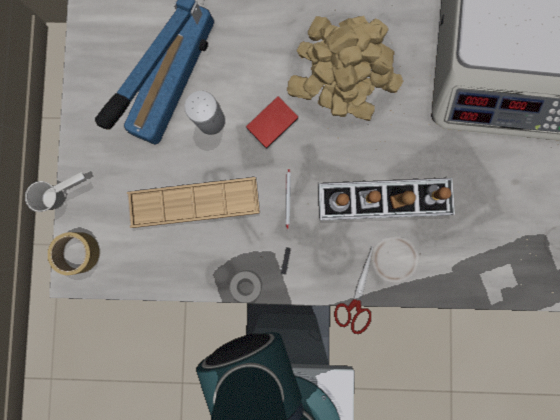

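View pics/side0.png

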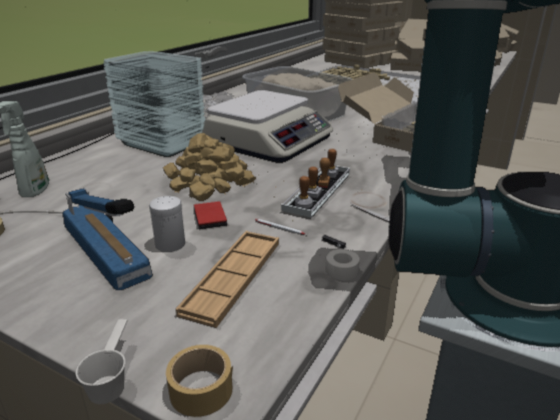

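The top view shows the stamps in a row at about (341,200), (374,197), (404,199) and (441,194), with the empty rack spanning about (130..258, 178..226). I'll enlarge both.

Run:
```python
import cv2,numpy as np
i=cv2.imread("pics/top0.png");s=cv2.imread("pics/side0.png")
a=cv2.resize(i[170:230,310:465],None,fx=5,fy=5,interpolation=cv2.INTER_CUBIC)
b=cv2.resize(i[170:230,120:275],None,fx=5,fy=5,interpolation=cv2.INTER_CUBIC)[:299]
cv2.imwrite("pics/c1.png",np.vstack([a,b]))
cv2.imwrite("pics/c2.png",cv2.resize(s[140:220,275:365],None,fx=7,fy=7,interpolation=cv2.INTER_CUBIC))
```

```text
(no output)
```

View pics/c1.png

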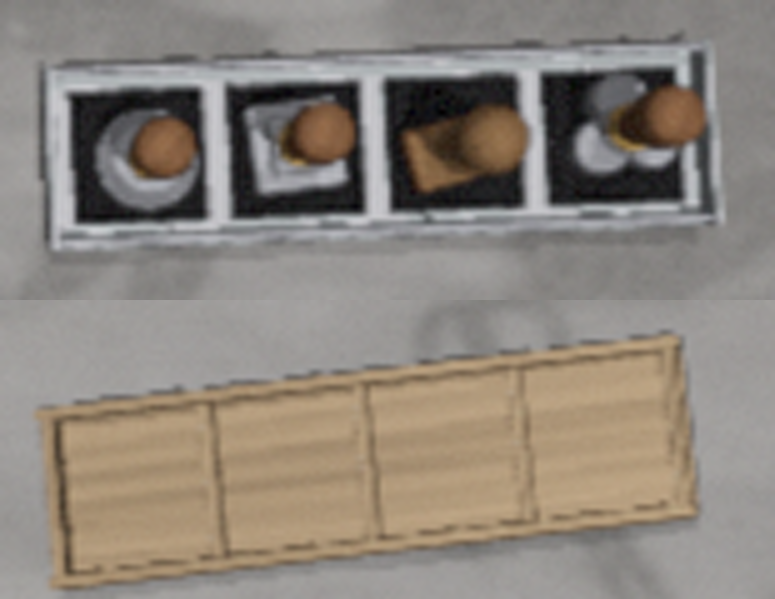

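View pics/c2.png

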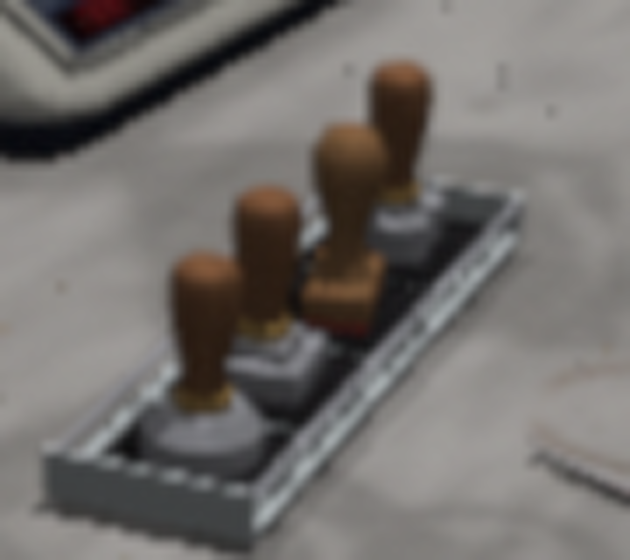

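Left to right the order is round, square, date, clover. The knob centres in the crop are (163,147), (323,134), (494,141) and (671,116). The wooden rack's divider midpoints are (219,480), (372,462) and (526,445).

Create h.py:
```python
import numpy as np,pickle
def ray(c,p):
    d=c["R"].T@np.linalg.inv(c["mtx"])@np.array([p[0],p[1],1.]);return -c["R"].T@c["t"],d
def onz(c,p,z):
    o,d=ray(c,p);return o+d*(z-o[2])/d[2]
def tri(rays):
    A=0;b=0
    for o,d in rays:
        d=d/np.linalg.norm(d);P=np.eye(3)-np.outer(d,d);A=A+P;b=b+P@o
    return np.linalg.solve(A,b)
```

Run:
```python
from h import *
T=pickle.load(open("top0.pkl","rb"));S=pickle.load(open("side0.pkl","rb"))
t5=lambda p,ox,oy,f:((p[0]+.5)/f-.5+ox,(p[1]+.5)/f-.5+oy)
for n,a,b in zip("rsdc",[(163,147),(323,134),(494,141),(671,116)],[(207,285),(268,218),(350,155),(400,92)]):
    pa=t5(a,310,170,5);pb=t5(b,275,140,7)
    print(n,onz(T,pa,.080).round(4),tri([ray(T,pa),ray(S,pb)]).round(4))
D=np.array([onz(T,t5((x,y-300),120,170,5),.016) for x,y in[(219.5,479.5),(372.5,462.5),(526,445)]]);print(D.round(4))
v=D[0]-D[2];v/=np.linalg.norm(v);print("yaw",np.arctan2(-v[0],v[1]))
for k in(108,36,-36,-108):print(k,(D.mean(0)+v*k/1000).round(4))
# drying-rack ring corners z=.026 for check: left end corners & right
for p in[(42,65),(52,248),(712,42),(720,222)]:print(onz(T,t5(p,310,170,5),.026).round(4))
from bench import arm
s=arm.read_state();print(s["q"])
```

```text
r [ 0.5267 -0.1185  0.08  ] [ 0.5263 -0.1184  0.0813]
s [ 0.5335 -0.1858  0.08  ] [ 0.5337 -0.1856  0.0806]
d [ 0.532  -0.2576  0.08  ] [ 0.5323 -0.2571  0.0809]
c [ 0.544  -0.3316  0.08  ] [ 0.5441 -0.3317  0.0798]
[[0.5091 0.2835 0.016 ]
 [0.5183 0.213  0.016 ]
 [0.5278 0.1424 0.016 ]]
yaw 0.13222513927747992
108 [0.5042 0.32   0.016 ]
36 [0.5137 0.2487 0.016 ]
-36 [0.5232 0.1773 0.016 ]
-108 [0.5327 0.1059 0.016 ]
[ 0.5676 -0.0701  0.026 ]
[ 0.4848 -0.0759  0.026 ]
[ 0.5838 -0.3708  0.026 ]
[ 0.5027 -0.3738  0.026 ]
[-1.21180116e+00  1.16421664e-01  1.44219589e+00 -5.01383496e-05
  1.58399292e+00 -3.78385924e-02]
```
Excellent. Divider spacing 71.2 vs 72, ok.

The manual's scale: shifts go in shares of 62.5 mm and turns go in units of 0.05 rad. Converting my numbers, -0.168 rad is -3.36.

inch_along:
  steps:
    - [0, 0, 0, 0, 0, -3.36]
    - [0, 0, 0, 0, 0, -3.36]
    - [0, 0, 0, 0, 0, -3.36]
    - [0, 0, 0, 0, 0, -3.36]
    - [0, 0, 0, 0, 0, -3.36]
    - [0, 0, 0, 0, 0, -3.36]
    - [0, 0, 0, 0, 0, -3.32]
    - [0, 0, 0, 0, 0, 0]
    - [0, 0, 0, 0, 0, 0]
  finger_gap: 1

```text
time_s: 1.23
eef_pos: [0.2609, -0.6225, 0.2185]
orientation: [[0.004, 1.0, -0.0], [1.0, -0.004, 0.0], [0.0, -0.0, -1.0]]
contact_force: [0.0, -0.1, 0.1]
opening: 1.0
gripper_force: 0.0
```

```bash
python3 -c "
from bench import arm
s=arm.read_state();print(s['orientation'].round(4) if hasattr(s['orientation'],'round') else s['orientation'],s['eef_pos'],s['q'])"
```

```text
[[ 3.8e-03  1.0e+00 -1.0e-04]
 [ 1.0e+00 -3.8e-03  3.0e-04]
 [ 3.0e-04 -1.0e-04 -1.0e+00]] [ 0.26087623 -0.62249915  0.21846178] [-1.21176319e+00  1.16128412e-01  1.44175733e+00  4.94896582e-05
  1.58401422e+00 -1.20796798e+00]
```

inch_along:
  steps:
    - [0.584, 0.568, 0, 0, 0, 0]
    - [0.584, 0.568, 0, 0, 0, 0]
    - [0.584, 0.568, 0, 0, 0, 0]
    - [0.584, 0.568, 0, 0, 0, 0]
    - [0.584, 0.568, 0, 0, 0, 0]
    - [0.584, 0.568, 0, 0, 0, 0]
    - [0.584, 0.568, 0, 0, 0, 0]
    - [0.584, 0.568, 0, 0, 0, 0]
    - [0, 0, 0, 0, 0, 0]
    - [0, 0, 0, 0, 0, 0]

```text
time_s: 2.48
eef_pos: [0.5447, -0.3307, 0.2185]
orientation: [[0.001, 1.0, -0.0], [1.0, -0.001, -0.0], [-0.0, -0.0, -1.0]]
contact_force: [-0.7, -1.0, -1.1]
opening: 1.001
gripper_force: 0.0
```

inch_along:
  steps:
    - [-0.016, 0, 0.64, 0, 0, 0]
    - [0, 0, 0.64, 0, 0, 0]
    - [0, 0, 0.64, 0, 0, 0]
    - [0, 0, 0.48, 0, 0, 0]
    - [0, 0, 0.232, 0, 0, 0]
    - [0, 0, 0, 0, 0, 0]
    - [0, 0, 0, 0, 0, 0]

```text
time_s: 3.35
eef_pos: [0.5452, -0.3322, 0.0557]
orientation: [[0.001, 1.0, 0.002], [1.0, -0.001, -0.001], [-0.001, 0.002, -1.0]]
contact_force: [-0.2, 0.1, 0.5]
opening: 1.002
gripper_force: 0.0
```

inch_along:
  steps:
    - [0, 0, 0, 0, 0, 0]
    - [0, 0, 0, 0, 0, 0]
    - [0, 0, 0, 0, 0, 0]
    - [0, 0, 0, 0, 0, 0]
    - [0, 0, 0, 0, 0, 0]
    - [0, 0, 0, 0, 0, 0]
    - [0, 0, 0, 0, 0, 0]
  finger_gap: 0.0

```text
time_s: 4.22
eef_pos: [0.5448, -0.3316, 0.0541]
orientation: [[0.0, 1.0, -0.0], [1.0, -0.0, 0.0], [0.0, -0.0, -1.0]]
contact_force: [0.1, -0.4, 0.1]
opening: 0.295
gripper_force: 0.2
```

inch_along:
  steps:
    - [0, 0, 0, 0, 0, 0]
    - [0, 0, 0, 0, 0, 0]
    - [0, 0, 0, 0, 0, 0]

```text
time_s: 4.6
eef_pos: [0.5449, -0.3316, 0.0541]
orientation: [[0.0, 1.0, 0.0], [1.0, -0.0, -0.0], [-0.0, 0.0, -1.0]]
contact_force: [1.0, -0.7, -0.1]
opening: 0.283
gripper_force: 30.0
```

inch_along:
  steps:
    - [0, 0, -0.32, 0, 0, 0]
    - [0, 0, -0.48, 0, 0, 0]
    - [0, 0, -0.64, 0, 0, 0]
    - [0, 0, -0.64, 0, 0, 0]
    - [0, 0, 0, 0, 0, 0]
    - [0, 0, 0, 0, 0, 0]

```text
time_s: 5.35
eef_pos: [0.5447, -0.3314, 0.1841]
orientation: [[0.0, 1.0, -0.0], [1.0, -0.0, 0.0], [0.0, -0.0, -1.0]]
contact_force: [-0.2, 0.0, -2.0]
opening: 0.287
gripper_force: 30.0
```

Converted, 0.04 m is 0.64, 0.02 m is 0.32.

inch_along:
  steps:
    - [0.32, 0, 0, 0, 0, 0]
    - [0.64, -0.048, 0, 0, 0, 0]
    - [0.64, -0.048, 0, 0, 0, 0]
    - [0.64, -0.048, 0, 0, 0, 0]
    - [0.64, -0.048, 0, 0, 0, 0]
    - [0.64, -0.048, 0, 0, 0, 0]
    - [0.64, -0.048, 0, 0, 0, 0]
    - [0.64, -0.048, 0, 0, 0, 0]
    - [0.64, -0.048, 0, 0, 0, 0]
    - [0.64, -0.048, 0, 0, 0, 0]

```text
time_s: 6.6
eef_pos: [0.5167, 0.0504, 0.1832]
orientation: [[-0.0, 1.0, -0.001], [1.0, 0.0, 0.0], [0.0, -0.001, -1.0]]
contact_force: [0.8, -0.5, -0.6]
opening: 0.284
gripper_force: 30.0
```

inch_along:
  steps:
    - [0.64, -0.048, 0, 0, 0, 0]
    - [0.64, -0.048, 0, 0, 0, 0]
    - [0.64, -0.048, 0, 0, 0, 0]
    - [0.64, -0.048, 0, 0, 0, 0]
    - [0.64, -0.032, 0, 0, 0, 0]
    - [0.64, 0, 0, 0, 0, 0]
    - [0.32, 0, 0, 0, 0, 0]
    - [0.184, 0, 0, 0, 0, 0]
    - [0, 0, 0, 0, 0, 0]
    - [0, 0, 0, 0, 0, 0]

```text
time_s: 7.85
eef_pos: [0.5039, 0.3191, 0.1842]
orientation: [[0.001, 1.0, -0.0], [1.0, -0.001, -0.0], [-0.0, -0.0, -1.0]]
contact_force: [-0.1, 0.0, -1.5]
opening: 0.283
gripper_force: 30.0
```

Converted, 0.04 m is 0.64, 0.03 m is 0.48.

inch_along:
  steps:
    - [0, 0, 0.64, 0, 0, 0]
    - [0, 0, 0.64, 0, 0, 0]
    - [0, 0, 0.48, 0, 0, 0]
    - [0, 0, 0.2, 0, 0, 0]
    - [0, 0, 0.112, 0, 0, 0]
    - [0, 0, 0.048, 0, 0, 0]
    - [0, 0, 0, 0, 0, 0]
    - [0, 0, 0, 0, 0, 0]
    - [0, 0, 0, 0, 0, 0]

```text
time_s: 8.98
eef_pos: [0.504, 0.32, 0.0521]
orientation: [[-0.0, 1.0, 0.001], [1.0, 0.0, 0.0], [0.0, 0.001, -1.0]]
contact_force: [-0.5, 0.2, -1.8]
opening: 0.285
gripper_force: 30.0
```

```bash
python3 -c "
from bench import arm
import cv2
c=arm.capture('side');cv2.imwrite('pics/s1.png',cv2.resize(c['pixels'][150:340,150:400],None,fx=3,fy=3))"
```

```text
(no output)
```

View pics/s1.png

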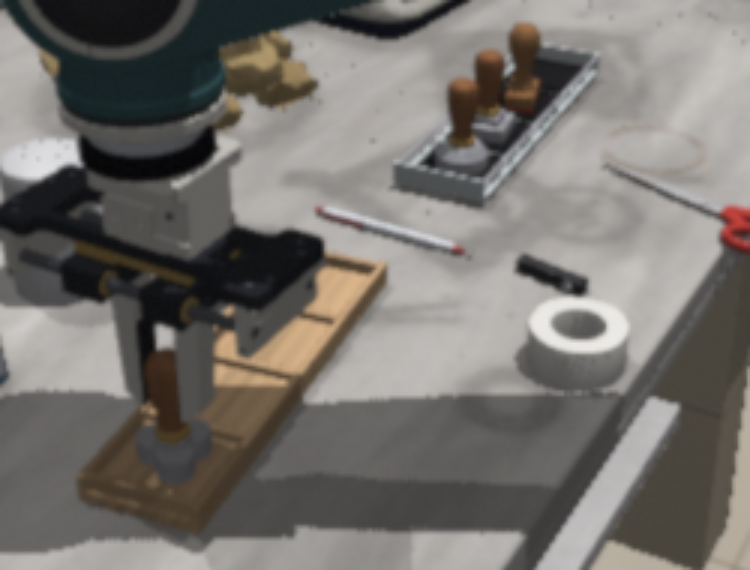

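The clover stamp hangs upright inside the leftmost compartment (about (170,450)), so I'll release it and go for the date stamp.

Converted, 0.001 m is 0.016.

inch_along:
  steps:
    - [0, 0, 0.016, 0, 0, 0]
    - [0, 0, 0, 0, 0, 0]

```text
time_s: 9.28
eef_pos: [0.504, 0.3201, 0.0511]
orientation: [[-0.0, 1.0, 0.0], [1.0, 0.0, 0.0], [0.0, 0.0, -1.0]]
contact_force: [-0.9, -1.8, 3.9]
opening: 0.287
gripper_force: 30.0
```

inch_along:
  steps:
    - [0, 0, 0, 0, 0, 0]
    - [0, 0, 0, 0, 0, 0]
    - [0, 0, 0, 0, 0, 0]
    - [0, 0, 0, 0, 0, 0]
    - [0, 0, 0, 0, 0, 0]
    - [0, 0, -0.48, 0, 0, 0]
    - [0, 0, -0.8, 0, 0, 0]
    - [0, 0, -0.8, 0, 0, 0]
    - [0, 0, 0, 0, 0, 0]
  finger_gap: 1

```text
time_s: 10.4
eef_pos: [0.5051, 0.3207, 0.1851]
orientation: [[-0.0, 1.0, 0.006], [1.0, 0.0, 0.003], [0.003, 0.006, -1.0]]
contact_force: [-0.7, 0.7, -0.6]
opening: 0.996
gripper_force: 0.0
```

inch_along:
  steps:
    - [-0.48, 0.032, 0, 0, 0, 0]
    - [-0.8, 0.048, 0, 0, 0, 0]
    - [-0.8, 0.048, 0, 0, 0, 0]
    - [-0.8, 0.048, 0, 0, 0, 0]
    - [-0.8, 0.048, 0, 0, 0, 0]
    - [-0.8, 0.048, 0, 0, 0, 0]
    - [-0.8, 0.048, 0, 0, 0, 0]
    - [-0.8, 0.048, 0, 0, 0, 0]
    - [-0.8, 0.048, 0, 0, 0, 0]
    - [-0.8, 0.032, 0, 0, 0, 0]

```text
time_s: 11.65
eef_pos: [0.5314, -0.1617, 0.1796]
orientation: [[0.0, 1.0, -0.001], [1.0, -0.0, 0.0], [0.0, -0.001, -1.0]]
contact_force: [0.9, -0.1, 1.0]
opening: 1.0
gripper_force: 0.0
```

inch_along:
  steps:
    - [-0.8, 0, 0, 0, 0, 0]
    - [-0.48, 0, 0, 0, 0, 0]
    - [-0.28, 0, 0, 0, 0, 0]
    - [0, 0, 0, 0, 0, 0]
    - [0, 0, 0, 0, 0, 0]

```text
time_s: 12.28
eef_pos: [0.532, -0.2566, 0.1805]
orientation: [[-0.001, 1.0, -0.0], [1.0, 0.001, 0.0], [0.0, -0.0, -1.0]]
contact_force: [0.0, 0.1, 0.9]
opening: 1.0
gripper_force: 0.0
```

Converted, 0.04 m is 0.64, 0.03 m is 0.48.

inch_along:
  steps:
    - [0, 0, 0.64, 0, 0, 0]
    - [0, 0, 0.64, 0, 0, 0]
    - [0, 0, 0.48, 0, 0, 0]
    - [0, 0, 0.264, 0, 0, 0]
    - [0, 0, 0, 0, 0, 0]
    - [0, 0, 0, 0, 0, 0]

```text
time_s: 13.02
eef_pos: [0.5325, -0.2576, 0.0556]
orientation: [[-0.0, 1.0, 0.002], [1.0, 0.0, -0.001], [-0.001, 0.002, -1.0]]
contact_force: [0.4, 0.6, -0.6]
opening: 0.997
gripper_force: 0.0
```

inch_along:
  steps:
    - [0, 0, 0, 0, 0, 0]
    - [0, 0, 0, 0, 0, 0]
    - [0, 0, 0, 0, 0, 0]
    - [0, 0, 0, 0, 0, 0]
    - [0, 0, 0, 0, 0, 0]
    - [0, 0, 0, 0, 0, 0]
    - [0, 0, 0, 0, 0, 0]
    - [0, 0, 0, 0, 0, 0]
    - [0, 0, 0, 0, 0, 0]
    - [0, 0, 0, 0, 0, 0]
  finger_gap: 0

```text
time_s: 14.28
eef_pos: [0.5319, -0.2576, 0.0542]
orientation: [[-0.0, 1.0, -0.0], [1.0, 0.0, -0.0], [-0.0, -0.0, -1.0]]
contact_force: [-1.0, 0.5, -0.2]
opening: 0.286
gripper_force: 30.0
```

inch_along:
  steps:
    - [0, 0, -0.32, 0, 0, 0]
    - [0, 0, -0.48, 0, 0, 0]
    - [0, 0, -0.64, 0, 0, 0]
    - [0, 0, -0.64, 0, 0, 0]
    - [0, 0, 0, 0, 0, 0]
    - [0, 0, 0, 0, 0, 0]

```text
time_s: 15.02
eef_pos: [0.5317, -0.2575, 0.1842]
orientation: [[0.0, 1.0, -0.0], [1.0, -0.0, 0.0], [0.0, -0.0, -1.0]]
contact_force: [0.4, 0.0, -1.7]
opening: 0.284
gripper_force: 30.0
```

Converted, 0.04 m is 0.64, 0.02 m is 0.32.

inch_along:
  steps:
    - [0.32, 0, 0, 0, 0, 0]
    - [0.64, -0.032, 0, 0, 0, 0]
    - [0.64, -0.032, 0, 0, 0, 0]
    - [0.64, -0.032, 0, 0, 0, 0]
    - [0.64, -0.032, 0, 0, 0, 0]
    - [0.64, -0.032, 0, 0, 0, 0]
    - [0.64, -0.032, 0, 0, 0, 0]
    - [0.64, -0.032, 0, 0, 0, 0]
    - [0.64, -0.032, 0, 0, 0, 0]
    - [0.64, -0.032, 0, 0, 0, 0]

```text
time_s: 16.27
eef_pos: [0.5127, 0.1244, 0.1833]
orientation: [[-0.0, 1.0, -0.001], [1.0, 0.0, -0.0], [-0.0, -0.001, -1.0]]
contact_force: [0.5, -0.7, -0.8]
opening: 0.283
gripper_force: 30.0
```

inch_along:
  steps:
    - [0.64, 0, 0, 0, 0, 0]
    - [0.64, 0, 0, 0, 0, 0]
    - [0.48, 0, 0, 0, 0, 0]
    - [0.256, 0, 0, 0, 0, 0]
    - [0, 0, 0, 0, 0, 0]
    - [0, 0, 0, 0, 0, 0]
    - [0, 0, 0, 0, 0, 0]

```text
time_s: 17.15
eef_pos: [0.514, 0.2476, 0.1842]
orientation: [[0.001, 1.0, 0.0], [1.0, -0.001, -0.0], [-0.0, 0.0, -1.0]]
contact_force: [0.3, 0.6, -0.7]
opening: 0.284
gripper_force: 30.0
```

inch_along:
  steps:
    - [0, 0, 0.64, 0, 0, 0]
    - [0, 0, 0.64, 0, 0, 0]
    - [0, 0, 0.48, 0, 0, 0]
    - [0, 0, 0.2, 0, 0, 0]
    - [0, 0, 0.112, 0, 0, 0]
    - [0, 0, 0.048, 0, 0, 0]
    - [0, 0, 0, 0, 0, 0]
    - [0, 0, 0, 0, 0, 0]
    - [0, 0, 0, 0, 0, 0]

```text
time_s: 18.27
eef_pos: [0.514, 0.2485, 0.0521]
orientation: [[-0.0, 1.0, 0.001], [1.0, 0.0, 0.0], [0.0, 0.001, -1.0]]
contact_force: [0.3, 0.4, -0.8]
opening: 0.282
gripper_force: 30.0
```

Converted, 0.001 m is 0.016.

inch_along:
  steps:
    - [0, 0, 0.016, 0, 0, 0]
    - [0, 0, 0, 0, 0, 0]

```text
time_s: 18.52
eef_pos: [0.5141, 0.2486, 0.0511]
orientation: [[-0.0, 1.0, 0.001], [1.0, 0.0, 0.0], [0.0, 0.001, -1.0]]
contact_force: [0.5, 0.6, 3.6]
opening: 0.285
gripper_force: 30.0
```

inch_along:
  steps:
    - [0, 0, 0, 0, 0, 0]
    - [0, 0, 0, 0, 0, 0]
    - [0, 0, 0, 0, 0, 0]
    - [0, 0, 0, 0, 0, 0]
    - [0, 0, 0, 0, 0, 0]
    - [0, 0, -0.48, 0, 0, 0]
    - [0, 0, -0.8, 0, 0, 0]
    - [0, 0, -0.8, 0, 0, 0]
    - [0, 0, 0, 0, 0, 0]
  finger_gap: 1

```text
time_s: 19.65
eef_pos: [0.5152, 0.249, 0.185]
orientation: [[0.0, 1.0, 0.006], [1.0, -0.0, 0.003], [0.003, 0.006, -1.0]]
contact_force: [0.5, -0.4, -0.4]
opening: 0.997
gripper_force: 0.0
```

inch_along:
  steps:
    - [-0.48, 0.032, 0, 0, 0, 0]
    - [-0.8, 0.048, 0, 0, 0, 0]
    - [-0.8, 0.048, 0, 0, 0, 0]
    - [-0.8, 0.048, 0, 0, 0, 0]
    - [-0.8, 0.048, 0, 0, 0, 0]
    - [-0.8, 0.048, 0, 0, 0, 0]
    - [-0.8, 0.048, 0, 0, 0, 0]
    - [-0.8, 0, 0, 0, 0, 0]
    - [-0.48, 0, 0, 0, 0, 0]
    - [-0.384, 0, 0, 0, 0, 0]

```text
time_s: 20.9
eef_pos: [0.5334, -0.1869, 0.1794]
orientation: [[0.001, 1.0, -0.001], [1.0, -0.001, 0.0], [0.0, -0.001, -1.0]]
contact_force: [0.7, 0.8, 0.0]
opening: 1.0
gripper_force: 0.0
```

inch_along:
  steps:
    - [0, 0, 0, 0, 0, 0]
    - [0, 0, 0, 0, 0, 0]
    - [0, 0, 0, 0, 0, 0]

```text
time_s: 21.28
eef_pos: [0.5339, -0.1847, 0.1805]
orientation: [[-0.001, 1.0, -0.0], [1.0, 0.001, 0.0], [0.0, -0.0, -1.0]]
contact_force: [0.1, 0.6, 0.3]
opening: 1.002
gripper_force: 0.0
```

Converted, 0.04 m is 0.64, 0.03 m is 0.48.

inch_along:
  steps:
    - [-0.016, 0, 0.64, 0, 0, 0]
    - [0, 0, 0.64, 0, 0, 0]
    - [0, 0, 0.48, 0, 0, 0]
    - [0, 0, 0.264, 0, 0, 0]
    - [0, 0, 0, 0, 0, 0]
    - [0, 0, 0, 0, 0, 0]

```text
time_s: 22.02
eef_pos: [0.5345, -0.1867, 0.0555]
orientation: [[-0.0, 1.0, 0.002], [1.0, 0.0, -0.001], [-0.001, 0.002, -1.0]]
contact_force: [-0.5, 0.2, 1.3]
opening: 1.001
gripper_force: 0.0
```

inch_along:
  steps:
    - [0, 0, 0, 0, 0, 0]
    - [0, 0, 0, 0, 0, 0]
    - [0, 0, 0, 0, 0, 0]
    - [0, 0, 0, 0, 0, 0]
    - [0, 0, 0, 0, 0, 0]
    - [0, 0, 0, 0, 0, 0]
    - [0, 0, 0, 0, 0, 0]
    - [0, 0, 0, 0, 0, 0]
    - [0, 0, 0, 0, 0, 0]
    - [0, 0, 0, 0, 0, 0]
  finger_gap: 0

```text
time_s: 23.28
eef_pos: [0.5339, -0.1865, 0.0541]
orientation: [[-0.0, 1.0, 0.0], [1.0, 0.0, 0.0], [0.0, 0.0, -1.0]]
contact_force: [1.1, -1.1, -0.5]
opening: 0.283
gripper_force: 30.0
```

inch_along:
  steps:
    - [0, 0, -0.32, 0, 0, 0]
    - [0, 0, -0.48, 0, 0, 0]
    - [0, 0, -0.64, 0, 0, 0]
    - [0, 0, -0.64, 0, 0, 0]
    - [0, 0, 0, 0, 0, 0]
    - [0, 0, 0, 0, 0, 0]

```text
time_s: 24.02
eef_pos: [0.5336, -0.1865, 0.1841]
orientation: [[0.0, 1.0, -0.0], [1.0, -0.0, 0.0], [0.0, -0.0, -1.0]]
contact_force: [-0.4, -0.4, -2.0]
opening: 0.284
gripper_force: 30.0
```

inch_along:
  steps:
    - [0.32, 0, 0, 0, 0, 0]
    - [0.64, -0.032, 0, 0, 0, 0]
    - [0.64, -0.032, 0, 0, 0, 0]
    - [0.64, -0.032, 0, 0, 0, 0]
    - [0.64, -0.032, 0, 0, 0, 0]
    - [0.64, -0.032, 0, 0, 0, 0]
    - [0.64, 0, 0, 0, 0, 0]
    - [0.64, 0, 0, 0, 0, 0]
    - [0.64, 0, 0, 0, 0, 0]
    - [0.384, 0, 0, 0, 0, 0]

```text
time_s: 25.28
eef_pos: [0.5227, 0.1799, 0.1831]
orientation: [[-0.001, 1.0, -0.002], [1.0, 0.001, -0.0], [-0.0, -0.002, -1.0]]
contact_force: [0.1, 0.2, -0.1]
opening: 0.283
gripper_force: 30.0
```

inch_along:
  steps:
    - [0, 0, 0, 0, 0, 0]
    - [0, 0, 0, 0, 0, 0]
    - [0, 0, 0, 0, 0, 0]

```text
time_s: 25.65
eef_pos: [0.5237, 0.1768, 0.184]
orientation: [[0.001, 1.0, -0.0], [1.0, -0.001, -0.0], [-0.0, -0.0, -1.0]]
contact_force: [0.4, 0.1, -0.4]
opening: 0.282
gripper_force: 30.0
```

inch_along:
  steps:
    - [0, 0, 0.64, 0, 0, 0]
    - [0, 0, 0.64, 0, 0, 0]
    - [0, 0, 0.48, 0, 0, 0]
    - [0, 0, 0.2, 0, 0, 0]
    - [0, 0, 0.112, 0, 0, 0]
    - [0, 0, 0.048, 0, 0, 0]
    - [0, 0, 0, 0, 0, 0]
    - [0, 0, 0, 0, 0, 0]
    - [0, 0, 0, 0, 0, 0]

```text
time_s: 26.78
eef_pos: [0.524, 0.1775, 0.0521]
orientation: [[-0.0, 1.0, 0.001], [1.0, 0.0, 0.0], [0.0, 0.001, -1.0]]
contact_force: [-0.5, 0.4, -1.3]
opening: 0.285
gripper_force: 30.0
```

Converted, 0.001 m is 0.016.

inch_along:
  steps:
    - [0, 0, 0.016, 0, 0, 0]
    - [0, 0, 0, 0, 0, 0]

```text
time_s: 27.02
eef_pos: [0.5241, 0.1775, 0.0511]
orientation: [[-0.0, 1.0, 0.001], [1.0, 0.0, 0.0], [0.0, 0.001, -1.0]]
contact_force: [0.4, 0.0, 4.2]
opening: 0.282
gripper_force: 30.0
```

inch_along:
  steps:
    - [0, 0, 0, 0, 0, 0]
    - [0, 0, 0, 0, 0, 0]
    - [0, 0, 0, 0, 0, 0]
    - [0, 0, 0, 0, 0, 0]
    - [0, 0, 0, 0, 0, 0]
    - [0, 0, -0.48, 0, 0, 0]
    - [0, 0, -0.8, 0, 0, 0]
    - [0, 0, -0.8, 0, 0, 0]
    - [0, 0, 0, 0, 0, 0]
  finger_gap: 1

```text
time_s: 28.15
eef_pos: [0.5252, 0.1779, 0.185]
orientation: [[-0.0, 1.0, 0.006], [1.0, 0.0, 0.002], [0.002, 0.006, -1.0]]
contact_force: [-0.1, -0.6, -1.3]
opening: 1.002
gripper_force: 0.0
```

inch_along:
  steps:
    - [-0.48, 0.048, 0, 0, 0, 0]
    - [-0.8, 0, 0, 0, 0, 0]
    - [-0.8, 0, 0, 0, 0, 0]
    - [-0.8, 0, 0, 0, 0, 0]
    - [-0.8, 0, 0, 0, 0, 0]
    - [-0.64, 0, 0, 0, 0, 0]
    - [-0.416, 0, 0, 0, 0, 0]
    - [0, 0, 0, 0, 0, 0]
    - [0, 0, 0, 0, 0, 0]
    - [0, 0, 0, 0, 0, 0]

```text
time_s: 29.4
eef_pos: [0.5269, -0.1177, 0.1804]
orientation: [[-0.001, 1.0, -0.0], [1.0, 0.001, 0.0], [0.0, -0.0, -1.0]]
contact_force: [-1.1, 0.0, -0.4]
opening: 1.003
gripper_force: 0.0
```

Converted, 0.04 m is 0.64, 0.03 m is 0.48.

inch_along:
  steps:
    - [0, 0, 0.64, 0, 0, 0]
    - [0, 0, 0.64, 0, 0, 0]
    - [0, 0, 0.48, 0, 0, 0]
    - [0, 0, 0.264, 0, 0, 0]
    - [0, 0, 0, 0, 0, 0]
    - [0, 0, 0, 0, 0, 0]

```text
time_s: 30.15
eef_pos: [0.5275, -0.1186, 0.0555]
orientation: [[-0.0, 1.0, 0.002], [1.0, 0.0, -0.0], [-0.0, 0.002, -1.0]]
contact_force: [-0.5, -0.6, 0.1]
opening: 1.002
gripper_force: 0.0
```

inch_along:
  steps:
    - [0, 0, 0, 0, 0, 0]
    - [0, 0, 0, 0, 0, 0]
    - [0, 0, 0, 0, 0, 0]
    - [0, 0, 0, 0, 0, 0]
    - [0, 0, 0, 0, 0, 0]
    - [0, 0, 0, 0, 0, 0]
    - [0, 0, 0, 0, 0, 0]
    - [0, 0, 0, 0, 0, 0]
    - [0, 0, 0, 0, 0, 0]
    - [0, 0, 0, 0, 0, 0]
  finger_gap: 0

```text
time_s: 31.4
eef_pos: [0.5269, -0.1186, 0.0542]
orientation: [[0.0, 1.0, 0.0], [1.0, -0.0, 0.0], [0.0, 0.0, -1.0]]
contact_force: [1.2, -0.2, -0.3]
opening: 0.284
gripper_force: 30.0
```

inch_along:
  steps:
    - [0, 0, -0.32, 0, 0, 0]
    - [0, 0, -0.48, 0, 0, 0]
    - [0, 0, -0.64, 0, 0, 0]
    - [0, 0, -0.64, 0, 0, 0]
    - [0, 0, 0, 0, 0, 0]
    - [0, 0, 0, 0, 0, 0]

```text
time_s: 32.15
eef_pos: [0.5266, -0.1185, 0.1841]
orientation: [[-0.0, 1.0, -0.0], [1.0, 0.0, 0.0], [0.0, -0.0, -1.0]]
contact_force: [0.6, 0.4, -1.1]
opening: 0.285
gripper_force: 30.0
```

Target (.5327,.1059): dx .2245, dy +.006.

inch_along:
  steps:
    - [0.32, 0.032, 0, 0, 0, 0]
    - [0.64, 0.032, 0, 0, 0, 0]
    - [0.64, 0.032, 0, 0, 0, 0]
    - [0.64, 0, 0, 0, 0, 0]
    - [0.64, 0, 0, 0, 0, 0]
    - [0.48, 0, 0, 0, 0, 0]
    - [0.232, 0, 0, 0, 0, 0]
    - [0, 0, 0, 0, 0, 0]
    - [0, 0, 0, 0, 0, 0]
    - [0, 0, 0, 0, 0, 0]

```text
time_s: 33.4
eef_pos: [0.5329, 0.1051, 0.1842]
orientation: [[0.001, 1.0, 0.0], [1.0, -0.001, -0.0], [-0.0, 0.0, -1.0]]
contact_force: [0.3, -0.8, -0.5]
opening: 0.283
gripper_force: 30.0
```

inch_along:
  steps:
    - [0, 0, 0.64, 0, 0, 0]
    - [0, 0, 0.64, 0, 0, 0]
    - [0, 0, 0.48, 0, 0, 0]
    - [0, 0, 0.2, 0, 0, 0]
    - [0, 0, 0.112, 0, 0, 0]
    - [0, 0, 0.048, 0, 0, 0]
    - [0, 0, 0, 0, 0, 0]
    - [0, 0, 0, 0, 0, 0]
    - [0, 0, 0.016, 0, 0, 0]
    - [0, 0, 0, 0, 0, 0]

```text
time_s: 34.65
eef_pos: [0.5332, 0.106, 0.0511]
orientation: [[0.0, 1.0, 0.001], [1.0, -0.0, 0.0], [0.0, 0.001, -1.0]]
contact_force: [1.5, 0.3, 1.2]
opening: 0.283
gripper_force: 30.0
```

Release, rise, move aside to the right, and look.

inch_along:
  steps:
    - [0, 0, 0, 0, 0, 0]
    - [0, 0, 0, 0, 0, 0]
    - [0, 0, 0, 0, 0, 0]
    - [0, 0, 0, 0, 0, 0]
    - [0, 0, 0, 0, 0, 0]
    - [0, 0, -0.48, 0, 0, 0]
    - [0, 0, -0.8, 0, 0, 0]
    - [0, 0, -0.8, 0, 0, 0]
    - [0, 0, -0.32, 0, 0, 0]
  finger_gap: 1

```text
time_s: 35.78
eef_pos: [0.5335, 0.106, 0.2038]
orientation: [[-0.0, 1.0, 0.004], [1.0, 0.0, 0.001], [0.001, 0.004, -1.0]]
contact_force: [0.7, 0.0, 0.3]
opening: 1.0
gripper_force: 0.0
```

inch_along:
  steps:
    - [-0.64, 0, 0, 0, 0, 0]
    - [-0.8, 0, 0, 0, 0, 0]
    - [-0.8, 0, 0, 0, 0, 0]
    - [-0.8, 0, 0, 0, 0, 0]
    - [-0.8, 0, 0, 0, 0, 0]
    - [-0.8, 0, 0, 0, 0, 0]
    - [-0.64, 0, 0, 0, 0, 0]
    - [0, 0, 0, 0, 0, 0]
    - [0, 0, 0, 0, 0, 0]
    - [0, 0, 0, 0, 0, 0]

```text
time_s: 37.02
eef_pos: [0.5329, -0.2232, 0.2005]
orientation: [[-0.001, 1.0, -0.0], [1.0, 0.001, 0.0], [0.0, -0.0, -1.0]]
contact_force: [-0.2, 0.4, 0.6]
opening: 1.0
gripper_force: 0.0
```

Run:
```python
from bench import arm
import cv2,numpy as np
t=arm.capture("top")["pixels"][160:235,110:280];s=arm.capture("side")["pixels"][210:330,170:300]
r=lambda i,f:cv2.resize(i,None,fx=f,fy=f,interpolation=cv2.INTER_CUBIC)
cv2.imwrite("pics/f1.png",r(t,4.5));cv2.imwrite("pics/f2.png",r(s,4.5))
```

```text
(no output)
```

View pics/f1.png

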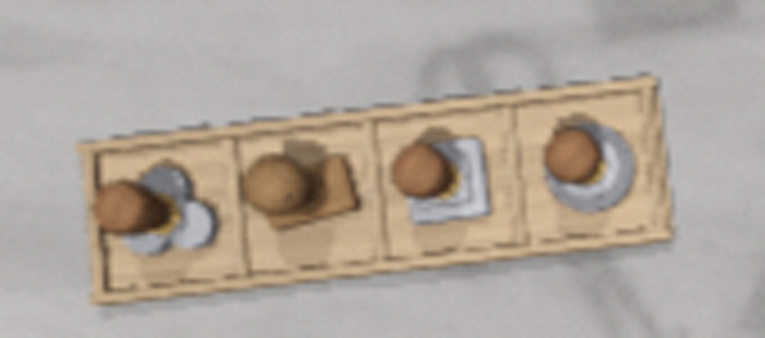

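View pics/f2.png

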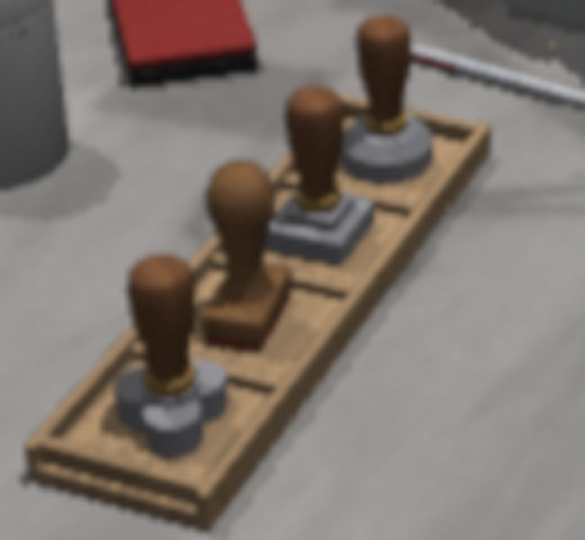

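The rack now holds, left to right, clover (165,205), date (310,190), square (445,180) and round (590,165). All four stand upright within their compartments.

```bash
python3 -c "
from bench import arm
print(arm.finish_job())"
```

```text
the job is handed in; nothing more can be done
None
```

All four stamps are in the wooden rack in reverse order (clover, date, square, round from left to right), each standing upright in its own compartment, and the job was handed in at about 37 s.

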